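Complete the ball cage and close its pot

ROBOT

A 6-joint arm with a two-finger parallel gripper is mounted at the origin on the work surface. World frame = base frame: x ahead of the robot, y to its left, z up, the work surface at z = 0. Lengths are in m, angles in rad, forces in N, time in s.
With the tool pointing down it reaches from about 0.35 to 0.775 m from the base axis. Payload 7.3 kg.
Tool frame: the origin (TCP) lies at the very end of the fingers, on their centre line; the grasp point (between the pads) lies 19 mm behind it; z points along the fingers, y is the direction in which the jaws open and shut (so a half turn about z gives the same grasp; the last joint's range is limited). The gripper opens to 92 mm and grips with 3 to 60 N. Pads are 19 mm wide; open, the fingers measure 130 mm over their backs; the gripper's body (75 mm by 190 mm) begins 47 mm behind the grasp point.
Start: joints at [-1.454, 0.342, 1.524, -0, 1.275, -0.146], TCP at [0.136, -0.507, 0.227] pointing down, gripper open.
Joint ranges: [-2.53, 2.53], [-0.77, 2.02], [0.04, 2.7], [-1, 4.14], [0.28, 2.66], [-3.11, 3.11]. Speed limits (rad/s): [2.57, 2.57, 3.14, 3.14, 3.14, 3.14].

INTERFACE

Orientations are given as [roll, pitch, yaw] about the fixed x, y, z axes, in that order (R = Rz(yaw) Ry(pitch) Rx(roll)).
In Python, from cell import robot gives the robot as it stands. The module is installed in compiled form; this text tells all that it offers.
- The arm moves only by the tool carry_out, never from a script. Its argument "series" is a list of rows, each an object with "jaw": the opening in per cent of the stroke, from 0 (shut) to 100 (fully open); "travel": the shift along the tool's x, y, z in units of 60 mm (1.0 is 60 mm), a list of three; "twist": the turn about the tool's z in units of 6 degrees (1.0 is 6 degrees). A call has 1 to 8 rows; each row shifts and turns the commanded pose from where the row before left it, along the tool's axes as they then stand; what a row does not reach is not made up. A row lasts 1/8 s, in which the tool goes at most 62.5 mm and 10.7 degrees, less where a joint would pass 70% of its speed; a pose out of reach is approached as far as the arm can. A call is refused whole if a number of a shift passes 1 or a number of a turn 1, either way. A call with a gripper value outside its range is refused whole. The fingers move at their own pace and stop on an object; "squeeze" is the grip in N (left out, the last holds). Time passes only in rows, so rows that do not move let the fingers close. It gives the time, the measured TCP pose, the force and the opening at its end, in the units of the state.
- robot.observe(): the state, without advancing time (a new reading comes with each control period).
- robot.read_camera(name): name is "scene" or "top" or "wrist"; returns the picture (400x640x3 uint8, blue, green, red); there is no depth.
- robot.calibration(name): a dict with "intrinsics" (3x3 intrinsics, pixels), "cam_to_world" (4x4, takes a point from camera to world coordinates); the wrist camera has in their place "tool_from_camera" (4x4, takes a point from camera to tool coordinates, whose origin is the TCP and whose axes are the flange's). Camera axes: x right, y up, looking along -z (the intrinsics and any distortion apply to the point x, -y, -z); pixel columns grow to the right and rows downward; lengths in m; the calibration is good to about 2 mm. A picture is of the moment at which its call begins: read the wrist's pose just before it. calibration takes no time and is no camera call.
- robot.hand_in(): hands the job in, once; it reports no verdict.
Trained networks look in the newest picture that a camera, given by its name, has taken for a name from the list of things; names that differ only in an ending like _2 or _b are one class to them, and where a whole thing is asked for, a point or a joint stands for the part that bears it (a point fixed in the world has none). Each returns a list of dicts, best first, with "score" (0 to 1); they miss things now and then, are a little off and sometimes report something else, mostly with a low value. They report only what shows in the picture. A call takes as long as a camera call. They do not tell look-alikes from the thing itself.
- robot.regions_of(camera, query): "pixels" (400x640 bool, what is visible of it) and "xy" ([column, row] in pixels, amid what is visible of it).
The state is a dict: "time": time; "qpos": joint angles; "qvel": joint speeds; "joint_efforts": joint torques, N m; "tool_pos": TCP position; "tool_rot": TCP orientation; "contact_force": force on the tool from outside, world axes, zero at the start; "torque": the same for the moment, N m; "opening": finger opening in m.
Only numpy, scipy, OpenCV 4.12 (cv2) and the standard library are available. Lean on these libraries where they do the work, as an engineer would, in place of code of your own. Each camera call takes 0.05 s, during which the arm holds its last target. There are 200 camera calls.

TASK

Finish loading the ball bearing cage in the round pot: put one large steel ball from the wooden rest into each of the three empty pockets, and once all six pockets are filled swing the clear cover fully shut over them. The two smaller balls do not fit this bearing, so leave them in the rest, and do not disturb the balls already seated or the other things on the bench.

Things in the scene. Friction and masses are not known exactly. Their poses are not given: they have to be found in the camera images.
- pot: Round aluminium pot base fixed to the bench, 152 mm across and 13 mm high, carrying the ball cage, with a low boss (28 mm wide, top 19 mm above the bench) in the middle. Origin at the centre of the underside; +y points to the cover's pivot post.
- cage: Brass ribbon cage fixed on the pot at any turn: six open cups (pockets), 60 degrees apart in a ring of 50 mm radius about the pot's centre. Each is 25.6 mm inside, its wall 3 mm thick, its floor 13 mm and its rim 26 mm above the bench. Three are already filled. Origin at the ring's centre, 13 mm above the bench.
- cover (a joint): Swing (rad) of the flat clear steel-rimmed cover, a disc of 71 mm radius: 0 is fully shut on its stop, disc centred over the pot; grows anticlockwise from above as it opens. Starts 2.6 to 3.0, stop at 3.05. Stays where left; about 1 N at the knob moves it. Underside 41 mm, top 45 mm (arm 48 mm) above the bench; seated balls pass under it with 4 mm to spare.
- cover_pivot (a point): The pivot axis of the cover (upright), 88 mm from the pot's centre in the pot's +y, 40 mm above the bench; the hub on it is 20 mm across and its top is 51 mm above the bench.
- cover_knob (a point): Black upright round knob at the centre of the cover's disc, 18 mm across, 30 mm tall (45 to 75 mm above the bench), 88 mm from the pivot axis. The point is at mid height on its axis.
- rest: Wooden ball rest fixed to the bench, 230 x 50 x 16 mm (x, y, z), with five shallow round dimples (20 mm wide, 4 mm deep) in a row along its x, 45 mm apart, a ball in each. Origin at the centre of the underside.
- pocket0 (a point): Empty cage pocket: the point where the centre of a seated ball lies, 25 mm above the bench, 1 mm below the pocket's rim.
- ball0_center (a point): Centre of a large loose steel ball, 24 mm across, 56 g, in the wooden rest; its centre is 8 mm above the top of the rest.
- seated0_center (a point): Centre of a 24 mm steel ball that is already in its cage pocket; leave it there.
- pocket1 (a point): Empty cage pocket: the point where the centre of a seated ball lies, 25 mm above the bench, 1 mm below the pocket's rim.
- ball1_center (a point): Centre of a large loose steel ball, 24 mm across, 56 g, in the wooden rest; its centre is 8 mm above the top of the rest.
- seated1_center (a point): Centre of a 24 mm steel ball that is already in its cage pocket; leave it there.
- pocket2 (a point): Empty cage pocket: the point where the centre of a seated ball lies, 25 mm above the bench, 1 mm below the pocket's rim.
- ball2_center (a point): Centre of a large loose steel ball, 24 mm across, 56 g, in the wooden rest; its centre is 8 mm above the top of the rest.
- seated2_center (a point): Centre of a 24 mm steel ball that is already in its cage pocket; leave it there.
- small0_center (a point): Centre of a smaller steel ball, 17 mm across, in the wooden rest; wrong size, leave it there.
- small1_center (a point): Centre of a smaller steel ball, 17 mm across, in the wooden rest; wrong size, leave it there.
- block_mid (a point): Centre of a small steel drill-gauge block, 36 x 30 x 26 mm; bystander.
- nut_mid (a point): Low flanged steel nut, 29 mm across, 8 mm high; bystander.
- glue_mid (a point): Middle of an upright yellow glue tube, 26 mm across, 95 mm tall; bystander.
There are look-alikes about, which are no part of the job. Leave any red or yellow look-alike of the part that bears ball1_center alone.

How it is judged:
On the way, in this order (a step that is already met when the one before it is completed fails the run):
1. a large ball is in an empty pocket ((distance between any of ball0_center, ball1_center, ball2_center and pocket0 below 0.005 m or distance between any of ball0_center, ball1_center, ball2_center and pocket1 below 0.005 m or distance between any of ball0_center, ball1_center, ball2_center and pocket2 below 0.005 m)), for 0.2 s.
2. all three empty pockets hold a large ball (distance between any of ball0_center, ball1_center, ball2_center and pocket0 below 0.005 m and distance between any of ball0_center, ball1_center, ball2_center and pocket1 below 0.005 m and distance between any of ball0_center, ball1_center, ball2_center and pocket2 below 0.005 m), for 0.2 s.
3. the cover is then shut (value of joint cover below 0.1 rad), for 0.2 s.
At the end, for the whole second after the job is handed in: A large ball lies in each of the three formerly empty pockets (centre within 5 mm of its seat), the three seated balls are within 6 mm of where they were, the small balls within 12 mm of where they lay in the rest, and the cover is shut (within 0.1 rad of its stop) and at rest (all of step 2 and distance of each of seated0_center, seated1_center, seated2_center from where it was at the start of the episode below 0.006 m and distance of each of small0_center, small1_center from where it was at the start of the episode below 0.012 m and velocity of joint cover between -0.05 and 0.05 rad/s and value of joint cover below 0.1 rad); the robot touches nothing.
It fails at once if a bystander is moved by more than 30 mm (distance of any of block_mid, nut_mid, glue_mid from where it was at the start of the episode above 0.03 m).
It also fails if it takes over 72 s, if anything falls off the work surface, if the arm or the gripper's body presses on something with over 40 N, if the wrist force passes 120 N, or if a joint passes its speed limit or range.

## Working session

There is one attempt and no reset: what is moved stays moved. The work goes in short steps, Python scripts to look and compute and a tool call to move; the robot and the scene stay as the last step left them, time stands still between calls to the robot, and variables do not carry over. Pictures are saved under pics/ and viewed, about 8 in all and at most 12, crops included, and the job is handed in when it is done.

Besides the shell and the picture viewer there is one more tool, called after ">>>" as name(argument=value, ...) on one line, values as JSON. carry_out: Moves the arm, as the interface text tells. Its arguments: {"type":"object","properties":{"series":{"type":"array"},"squeeze":{"type":"number"}},"required":["series"]}

```bash
mkdir -p pics; cat > h.py <<'E'
import numpy as np,cv2
from cell import robot
from scipy.spatial.transform import Rotation as R
def cam(n):
    c=robot.calibration(n);K=np.array(c["intrinsics"])
    if n=="wrist":
        s=robot.observe();T=np.eye(4);r=np.array(s["tool_rot"])
        T[:3,:3]=R.from_euler("xyz",r).as_matrix();T[:3,3]=s["tool_pos"]
        M=T@np.array(c["tool_from_camera"])
    else: M=np.array(c["cam_to_world"])
    return K,M
def pix2w(C,uv,z):
    K,M=C;d=np.linalg.inv(K)@[uv[0],uv[1],1];d=M[:3,:3]@[d[0],-d[1],-d[2]]
    o=M[:3,3];return o+d*(z-o[2])/d[2]
def w2pix(C,p):
    K,M=C;q=M[:3,:3].T@(np.array(p)-M[:3,3]);u=K@[q[0],-q[1],-q[2]];return u[:2]/u[2]
E
python3 - <<'E'
from h import *
print(robot.observe()); print({k:np.shape(v) if not isinstance(v,(str,float)) else v for k,v in robot.calibration("top").items()})
for n in ("top","scene"):
    C=cam(n);im=robot.read_camera(n);cv2.imwrite(f"pics/{n}0.png",im);print(n,C[0].round(1).tolist(),C[1].round(3).tolist())
    if n=="top":
        for q,z in [("pot",.013),("rest",.016),("ball0_center",.024),("small0_center",.02),("seated0_center",.025),("pocket0",.026),("cover_knob",.06),("cover_pivot",.051)]:
            for r in robot.regions_of(n,q): print(q,round(r["score"],2),np.round(r["xy"],1),pix2w(C,r["xy"],z).round(4),r["pixels"].sum())
print(robot.calibration("wrist"))
E
```

```text
{'time': 0.0, 'qpos': array([-1.45397915e+00,  3.42689186e-01,  1.52500214e+00,  2.19090577e-05,
        1.27538258e+00, -1.46024814e-01]), 'qvel': array([ 7.91434445e-05,  6.32107408e-06, -4.67815120e-04,  1.40481221e-03,
        2.88111911e-04,  1.87367322e-04]), 'joint_efforts': array([ 5.59446198e-04, -4.31247389e+01, -2.44220996e+01,  7.17154378e-02,
        5.60637563e-02, -1.50032861e-04]), 'tool_pos': array([ 0.13637757, -0.50656877,  0.22606755]), 'tool_rot': array([-3.14013021e+00, -2.36259415e-04,  2.62835425e-01]), 'contact_force': array([ 0.96291631, -0.38612332,  0.14608236]), 'torque': array([0.0355975 , 0.014877  , 0.01279211]), 'opening': 0.09199302566821645}
{'intrinsics': (3, 3), 'cam_to_world': (4, 4)}
top [[479.9, 0.0, 321.7], [0.0, 479.9, 197.0], [0.0, 0.0, 1.0]] [[0.023, 0.981, -0.194, 0.426], [-0.999, 0.03, 0.033, -0.072], [0.038, 0.193, 0.98, 0.915], [0.0, 0.0, 0.0, 1.0]]
pot 0.92 [143.6 235.3] [0.5214 0.2275 0.013 ] 9229
pot 0.75 [224.6 247.8] [0.5022 0.0765 0.013 ] 791
rest 0.82 [401.2 252. ] [ 0.5028 -0.254   0.016 ] 3020
ball0_center 0.42 [397.8 221.8] [ 
[... 458 characters left out ...]
 0.0, 316.3], [0.0, 371.0, 194.3], [0.0, 0.0, 1.0]] [[0.297, -0.667, 0.684, 1.128], [0.955, 0.216, -0.204, -0.261], [-0.011, 0.713, 0.701, 0.618], [0.0, 0.0, 0.0, 1.0]]
{'intrinsics': array([[306.95383797,   0.        , 321.61719095],
       [  0.        , 306.95383797, 199.20445562],
       [  0.        ,   0.        ,   1.        ]]), 'tool_from_camera': array([[ 1.61493045e-04,  9.63276548e-01,  2.68511202e-01,
         7.33001607e-02],
       [ 9.99999828e-01, -3.07055964e-04,  5.00116161e-04,
         6.84363324e-05],
       [ 5.64198135e-04,  2.68511075e-01, -9.63276432e-01,
        -1.57681950e-01],
       [ 0.00000000e+00,  0.00000000e+00,  0.00000000e+00,
         1.00000000e+00]])}
```

```bash
python3 - <<'E'
import cv2
im=cv2.imread("pics/top0.png");cv2.imwrite("pics/top0b.png",cv2.resize(im[130:350,40:480],None,fx=1.8,fy=1.8,interpolation=2))
E
```

```text
(no output)
```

View pics/top0b.png

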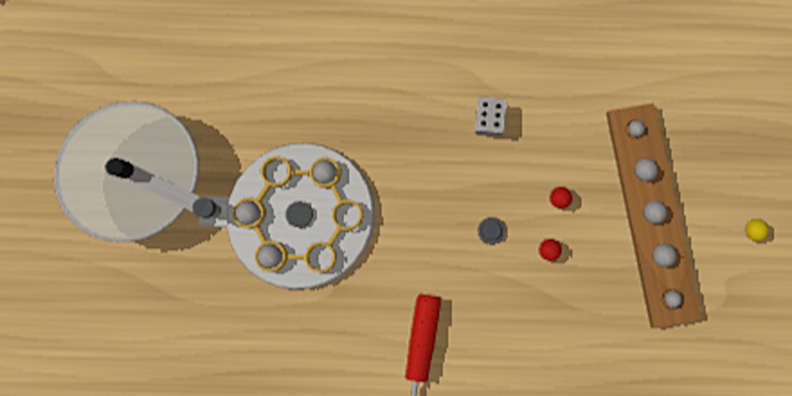

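View pics/scene0.png

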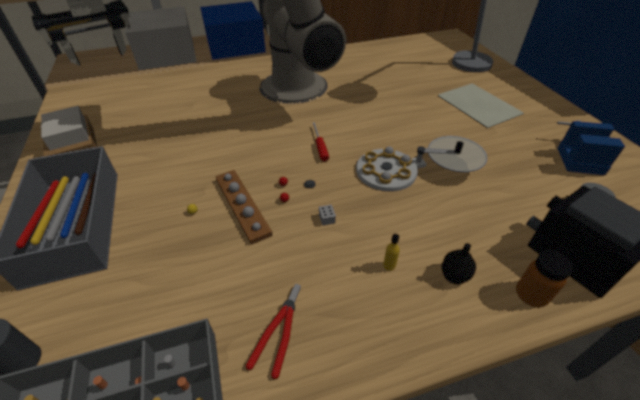

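The top view shows the rest with five balls. The three larger ones are in the middle, at crop (647,170), (656,212) and (665,255), and the two small ones are at the ends. The red balls at (561,198) and (550,250) and the yellow one at (757,230) are look-alikes outside the rest, so I'll leave them. Empty pockets are at (277,171), (348,214) and (321,258). The pivot is at (205,208) and the knob at (119,168).

```bash
python3 - <<'E'
from h import *
C=cam("top")
def f(u,v,z): return pix2w(C,(u/1.8+40,v/1.8+130),z)[:2].round(4)
for n,z,L in [("balls",.024,[(637,129),(647,170),(656,212),(665,255),(672,299)]),("pockets",.026,[(277,171),(348,214),(321,258)]),("seated",.025,[(324,172),(246,211),(269,257)]),("pivot",.051,[(205,208)]),("knobtop",.075,[(116,167)])]:
    print(n,[f(*p,z).tolist() for p in L])
b=f(637,129,.024)-f(672,299,.024);print(np.degrees(np.arctan2(b[1],b[0])))
E
```

```text
balls [[0.5972, -0.2392], [0.5538, -0.2495], [0.5102, -0.2585], [0.4663, -0.2674], [0.4221, -0.274]]
pockets [[0.5416, 0.1333], [0.4995, 0.0583], [0.4545, 0.0828]]
seated [[0.5421, 0.0856], [0.4999, 0.1618], [0.4543, 0.1351]]
pivot [[0.4996, 0.1952]]
knobtop [[0.5347, 0.276]]
11.240696698135793
```

>>> carry_out(series=[{"jaw":60,"travel":[0.86,-0.36,0],"twist":0.64},{"jaw":60,"travel":[0.86,-0.36,0],"twist":0},{"jaw":60,"travel":[0.86,-0.36,0],"twist":0},{"jaw":60,"travel":[0.86,-0.36,0],"twist":0},{"jaw":60,"travel":[0.86,-0.36,0],"twist":0},{"jaw":60,"travel":[0.86,-0.36,0],"twist":0},{"jaw":60,"travel":[0.86,-0.36,0],"twist":0},{"jaw":60,"travel":[0.5,-0.2,0],"twist":0}])

```text
time: 1.5
tool_pos: [0.4881, -0.2659, 0.2267]
tool_rot: [3.142, -0.0, 0.198]
contact_force: [-0.5, -0.2, -0.1]
opening: 0.0555
```

>>> carry_out(series=[{"jaw":60,"travel":[0,0,0],"twist":0},{"jaw":60,"travel":[0,0,0],"twist":0}])

```text
time: 1.75
tool_pos: [0.4857, -0.268, 0.2266]
tool_rot: [3.142, 0.001, 0.196]
contact_force: [-0.6, -0.4, -1.0]
opening: 0.0552
```

```bash
python3 - <<'E'
from h import *
C=cam("wrist");im=robot.read_camera("wrist");cv2.imwrite("pics/w1.png",im)
s=robot.observe();print(s["tool_pos"],s["tool_rot"],s["time"])
for q,z in [("ball0_center",.024),("small0_center",.02),("rest",.016)]:
    for r in robot.regions_of("wrist",q): print(q,round(r["score"],2),np.round(r["xy"],1),pix2w(C,r["xy"],z).round(4),r["pixels"].sum())
g=cv2.medianBlur(cv2.cvtColor(im,6),3)
c=cv2.HoughCircles(g,cv2.HOUGH_GRADIENT,1,20,param1=100,param2=16,minRadius=7,maxRadius=26)
for u,v,r in c[0]:
    print(u,v,r,pix2w(C,(u,v),.024).round(4))
E
```

```text
[ 0.48540299 -0.26838869  0.22668626] [3.14150214e+00 5.16790378e-04 1.94895131e-01] 1.8
ball0_center 0.83 [316.2 112.6] [ 0.5573 -0.2474  0.024 ] 369
ball0_center 0.22 [315.  136.8] [ 0.5306 -0.2511  0.024 ] 6981
small0_center 0.71 [316.  226.6] [ 0.4211 -0.2734  0.02  ] 114
rest 0.83 [319.1 138.5] [ 0.5291 -0.2562  0.016 ] 7019
rest 0.18 [ 38.7 107.1] [0.5011 0.0669 0.016 ] 5504
31.5 113.5 18.8 [0.4936 0.0683 0.024 ]
41.5 74.5 21.0 [0.5381 0.0552 0.024 ]
223.5 168.5 9.4 [ 0.4733 -0.1517  0.024 ]
17.5 69.5 25.4 [0.5383 0.0807 0.024 ]
177.5 142.5 12.5 [ 0.4932 -0.096   0.024 ]
38.5 142.5 15.4 [0.4618 0.0621 0.024 ]
315.5 191.5 8.2 [ 0.4669 -0.264   0.024 ]
313.5 153.5 8.2 [ 0.5115 -0.253   0.024 ]
12.5 147.5 15.2 [0.45   0.0921 0.024 ]
237.5 124.5 11.1 [ 0.527  -0.1618  0.024 ]
399.5 182.5 9.4 [ 0.4975 -0.3608  0.024 ]
615.5 229.5 19.6 [ 0.492  -0.6418  0.024 ]
321.5 116.5 9.6 [ 0.5543 -0.2541  0.024 ]
49.5 278.5 14.7 [0.283  0.0565 0.024 ]
316.5 73.5 9.1 [ 0.5977 -0.2399  0.024 ]
578.5 243.5 12.2 [ 0.4651 -0.6042  0.024 ]
```

View pics/w1.png

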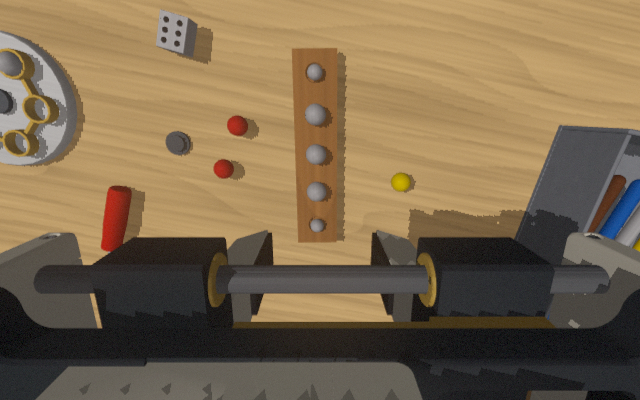

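The wrist view agrees with the top view. The rest's large balls are at (316,114), (316,155) and (317,191), and the small ones are at (316,73) and (317,225). I'll take the nearest large one first.

>>> carry_out(series=[{"jaw":60,"travel":[-0.29,-0.11,0.8],"twist":0},{"jaw":60,"travel":[0,0,0.9],"twist":0},{"jaw":60,"travel":[0,0,0.9],"twist":0},{"jaw":60,"travel":[0,0,0.5],"twist":0},{"jaw":60,"travel":[0,0,0.1],"twist":0},{"jaw":60,"travel":[0,0,0],"twist":0},{"jaw":60,"travel":[0,0,0],"twist":0}])

```text
time: 2.82
tool_pos: [0.4687, -0.2655, 0.0363]
tool_rot: [3.139, -0.002, 0.196]
contact_force: [0.1, 0.1, -0.6]
opening: 0.0545
```

```bash
python3 - <<'E'
from h import *
C=cam("wrist");im=robot.read_camera("wrist");cv2.imwrite("pics/w2.png",im)
s=robot.observe();print(s["tool_pos"],s["tool_rot"],s["time"])
for p in [(.467,-.2655,.024),(.511,-.256,.024),tuple(s["tool_pos"])]: print(w2pix(C,p))
E
```

```text
[ 0.46864449 -0.26542757  0.03627663] [ 3.13920776e+00 -1.97986229e-03  1.95625225e-01] 2.875
[321.08146121 243.55746358]
[319.68115997 169.20109635]
[321.52753139 249.77432783]
```

View pics/w2.png

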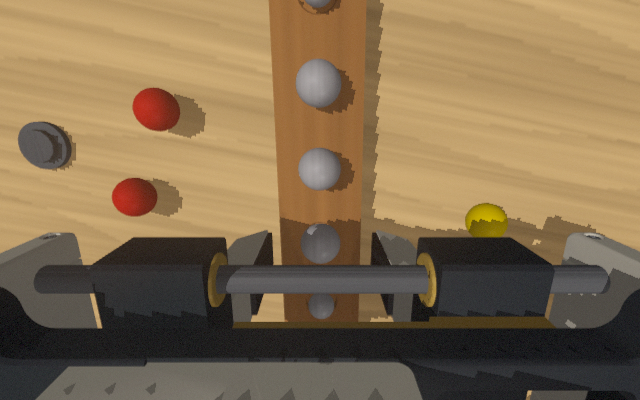

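The image shows the ball centred between the fingers at about (320,243), which matches the prediction. I'll lower and grip.

>>> carry_out(series=[{"jaw":60,"travel":[-0.03,0,0.25],"twist":0},{"jaw":60,"travel":[0,0,0],"twist":0},{"jaw":20,"travel":[0,0,0],"twist":0},{"jaw":15,"travel":[0,0,0],"twist":0},{"jaw":15,"travel":[0,0,0],"twist":0},{"jaw":15,"travel":[0,0,0],"twist":0}], squeeze=12)

```text
time: 3.62
tool_pos: [0.4662, -0.2651, 0.0198]
tool_rot: [3.141, -0.0, 0.196]
contact_force: [-0.7, 0.1, -0.4]
opening: 0.0229
```

>>> carry_out(series=[{"jaw":15,"travel":[0,0,-0.6],"twist":0},{"jaw":15,"travel":[0,0,-0.7],"twist":0},{"jaw":15,"travel":[0.27,-0.87,0],"twist":0},{"jaw":15,"travel":[0.27,-0.87,0],"twist":0},{"jaw":15,"travel":[0.27,-0.87,0],"twist":0},{"jaw":15,"travel":[0.27,-0.87,0],"twist":0},{"jaw":15,"travel":[0.27,-0.87,0],"twist":0},{"jaw":15,"travel":[0.24,-0.84,0],"twist":0}])

```text
time: 4.62
tool_pos: [0.4991, 0.0608, 0.0978]
tool_rot: [3.141, -0.0, 0.196]
contact_force: [0.2, -0.3, -0.4]
opening: 0.0227
```

>>> carry_out(series=[{"jaw":15,"travel":[0,0,0],"twist":0.93},{"jaw":15,"travel":[0,0,0],"twist":0.94},{"jaw":15,"travel":[0,0,0],"twist":0},{"jaw":15,"travel":[0,0,0],"twist":0}])

```text
time: 5.12
tool_pos: [0.499, 0.0588, 0.0977]
tool_rot: [3.141, 0.0, 0.002]
contact_force: [-0.1, 0.5, -1.3]
opening: 0.023
```

```bash
python3 - <<'E'
from h import *
C=cam("wrist");im=robot.read_camera("wrist")
s=robot.observe();print(s["tool_pos"],s["tool_rot"],s["time"],s["opening"])
c0=np.array([.499,.110])
for k in range(6):
    a=np.radians(30+60*k);p=[*(c0+.05*np.array([np.cos(a),np.sin(a)])),.026];u=w2pix(C,p);print(k,u.round(1))
    cv2.circle(im,tuple(int(x) for x in u),2,(0,0,255),-1)
for q,z in [("pocket0",.026),("seated0_center",.025),("pot",.013),("cover_knob",.06),("cover_pivot",.051)]:
    for r in robot.regions_of("wrist",q): print(q,round(r["score"],2),np.round(r["xy"],1),pix2w(C,r["xy"],z).round(4),r["pixels"].sum())
cv2.imwrite("pics/w3.png",im)
E
```

```text
[0.49906757 0.05877212 0.0976917 ] [3.14151887e+00 1.46383206e-05 1.05488344e-03] 5.175 0.02290413976847466
0 [220.  155.2]
1 [192.9 210.5]
2 [229.2 260.7]
3 [290.  260.9]
4 [320.5 210.7]
5 [287.  155.3]
pocket0 0.63 [231.9 168. ] [0.5327 0.1269 0.026 ] 3448
seated0_center 0.68 [282.5 152.9] [0.544  0.0884 0.025 ] 834
pot 0.86 [135.9 186.1] [0.5155 0.2097 0.013 ] 32612
cover_knob 0.64 [ 47.1 171. ] [0.5364 0.2361 0.06  ] 16649
cover_knob 0.28 [192.7 213. ] [0.5081 0.1454 0.06  ] 738
cover_pivot 0.8 [111.6 179.3] [0.5291 0.2018 0.051 ] 31942
```

View pics/w3.png

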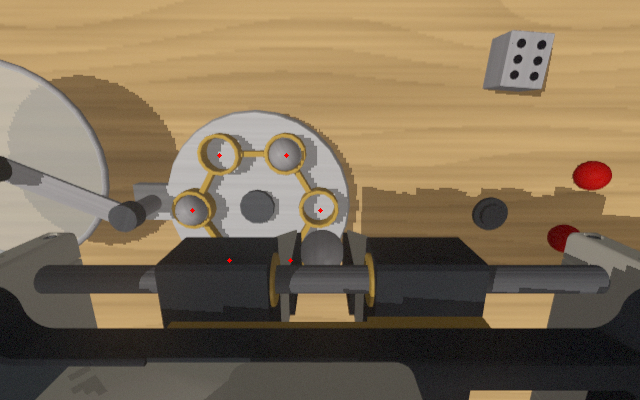

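The red predicted dots fall on the pockets to within about 2 px, and the ball is held at (321,249). I'll refine the fit with the gold rims.

```bash
python3 - <<'E'
from h import *
from scipy.optimize import minimize
C=cam("wrist");im=robot.read_camera("wrist");s=robot.observe()
h=cv2.cvtColor(im,cv2.COLOR_BGR2HSV)
m=((h[...,0]>15)&(h[...,0]<30)&(h[...,1]>150)).astype(np.uint8);m[230:]=0;m[:,:150]=0;m[:,360:]=0
print(m.sum())
d=cv2.distanceTransform(1-m,cv2.DIST_L2,5)
t=np.radians(np.arange(0,360,6))
def cost(p):
    e=0
    for k in (0,1,4,5):
        a=p[2]+np.radians(60*k)
        P=[w2pix(C,[p[0]+.05*np.cos(a)+.0143*np.cos(b),p[1]+.05*np.sin(a)+.0143*np.sin(b),.026]) for b in t]
        P=np.array(P);P=P[P[:,1]<228]
        e+=np.minimum(cv2.remap(d,P[:,0].astype(np.float32),P[:,1].astype(np.float32),1),6).mean()
    return e
r=min((minimize(cost,[.499+a,.110+b,np.radians(30)],method="Nelder-Mead",options=dict(initial_simplex=[[.499+a,.11+b,.52],[.502+a,.11+b,.52],[.499+a,.113+b,.52],[.499+a,.11+b,.57]])) for a in (0,.002) for b in(0,.002)),key=lambda r:r.fun)
print(r.x.round(4),np.degrees(r.x[2]),r.fun)
for k in (0,3,4):
    a=r.x[2]+np.radians(60*k);print(k,(r.x[:2]+.05*np.array([np.cos(a),np.sin(a)])).round(4))
# held ball
tp=s["tool_pos"];print(w2pix(C,[tp[0],tp[1],tp[2]+.0045]), [w2pix(C,[tp[0]+e,tp[1],tp[2]+.0045])[1] for e in(-.002,.002)])
g=cv2.cvtColor(im,6)[225:280,295:350];cv2.imwrite("pics/b.png",cv2.resize(np.hstack([im[225:280,295:350],im[130:240,165:220][:55]]),None,fx=5,fy=5))
E
```

```text
1332
[0.4999 0.1113 0.5313] 30.442331422250728 0.6924019455909729
0 [0.543  0.1366]
3 [0.4567 0.0859]
4 [0.5002 0.0613]
[321.90431382 253.26655011] [np.float64(256.617756721463), np.float64(249.89374264596896)]
```

View pics/b.png

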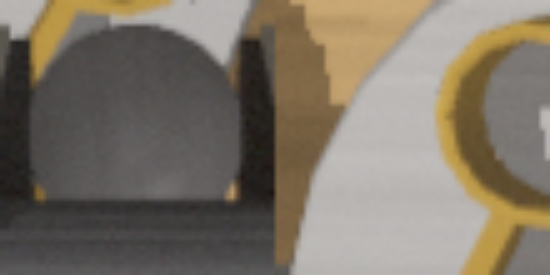

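>>> carry_out(series=[{"jaw":15,"travel":[0,-0.037,0.5],"twist":0},{"jaw":15,"travel":[0,0,0.45],"twist":0},{"jaw":15,"travel":[0,0,0.21],"twist":0},{"jaw":15,"travel":[0,0,0],"twist":0},{"jaw":15,"travel":[0,0,0],"twist":0}])

```text
time: 6.1
tool_pos: [0.4997, 0.0611, 0.0288]
tool_rot: [3.141, -0.001, 0.0]
contact_force: [-0.6, 0.4, -0.0]
opening: 0.0228
```

>>> carry_out(series=[{"jaw":38,"travel":[0,0,0],"twist":0},{"jaw":38,"travel":[0,0,0],"twist":0},{"jaw":38,"travel":[0,0,0],"twist":0},{"jaw":38,"travel":[0,0,-0.5],"twist":0},{"jaw":38,"travel":[-0.5,0,-0.8],"twist":0},{"jaw":38,"travel":[0,0,0],"twist":0},{"jaw":38,"travel":[0,0,0],"twist":0}])

```text
time: 6.98
tool_pos: [0.4693, 0.0612, 0.1059]
tool_rot: [3.141, -0.001, -0.0]
contact_force: [0.6, 0.1, -0.6]
opening: 0.0349
```

```bash
python3 - <<'E'
from h import *
C=cam("wrist");im=robot.read_camera("wrist");s=robot.observe();print(s["tool_pos"],s["tool_rot"])
u=w2pix(C,[.5002,.0613,.025]);print(u)
for r in robot.regions_of("wrist","seated0_center"): print(r["score"],r["xy"],pix2w(C,r["xy"],.025).round(4),r["pixels"].sum())
cv2.imwrite("pics/w4.png",im[100:300,120:420])
E
```

```text
[0.46905172 0.06116409 0.10539468] [ 3.14152037e+00  7.42446799e-04 -8.65656165e-05]
[321.83075429 169.57401687]
0.93 [284.8, 113.6] [0.5426 0.089  0.025 ] 826
0.28 [233.7, 222.0] [0.4565 0.1339 0.025 ] 699
```

View pics/w4.png

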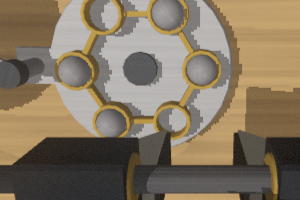

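The ball is seated at its pocket (crop (202,69)). Next I'll fetch the middle ball.

>>> carry_out(series=[{"jaw":38,"travel":[0.12,0.88,0],"twist":0},{"jaw":60,"travel":[0.12,0.88,0],"twist":0},{"jaw":60,"travel":[0.12,0.88,0],"twist":0},{"jaw":60,"travel":[0.12,0.88,0],"twist":0},{"jaw":60,"travel":[0.12,0.88,0],"twist":0},{"jaw":60,"travel":[0.1,0.88,0],"twist":-0.93},{"jaw":60,"travel":[0,0,0],"twist":-0.94},{"jaw":60,"travel":[0,0,0],"twist":0}])

```text
time: 8.07
tool_pos: [0.5105, -0.2559, 0.1044]
tool_rot: [-3.14, 0.002, 0.194]
contact_force: [0.8, 0.3, 0.2]
opening: 0.0553
```

>>> carry_out(series=[{"jaw":60,"travel":[0,0,0.5],"twist":0},{"jaw":60,"travel":[0,0,0.5],"twist":0},{"jaw":60,"travel":[0,0,0],"twist":0},{"jaw":60,"travel":[0,0,0],"twist":0}])

```text
time: 8.57
tool_pos: [0.5116, -0.2554, 0.0467]
tool_rot: [3.141, -0.0, 0.196]
contact_force: [0.5, -0.1, 0.3]
opening: 0.0551
```

>>> carry_out(series=[{"jaw":60,"travel":[0,0,0.44],"twist":0},{"jaw":60,"travel":[0,0,0],"twist":0},{"jaw":15,"travel":[0,0,0],"twist":0},{"jaw":15,"travel":[0,0,0],"twist":0},{"jaw":15,"travel":[0,0,0],"twist":0},{"jaw":15,"travel":[0,0,0],"twist":0},{"jaw":15,"travel":[0,0,-0.6],"twist":0},{"jaw":15,"travel":[0,0,-0.7],"twist":0}])

```text
time: 9.57
tool_pos: [0.5105, -0.2552, 0.0979]
tool_rot: [-3.14, 0.002, 0.196]
contact_force: [-0.1, -0.8, -1.7]
opening: 0.023
```

>>> carry_out(series=[{"jaw":15,"travel":[0.26,-0.9,0],"twist":0},{"jaw":15,"travel":[0.26,-0.9,0],"twist":0},{"jaw":15,"travel":[0.26,-0.9,0],"twist":0},{"jaw":15,"travel":[0.26,-0.9,0],"twist":0},{"jaw":15,"travel":[0.26,-0.9,0],"twist":0},{"jaw":15,"travel":[0.26,-0.9,0],"twist":0},{"jaw":15,"travel":[0.25,-0.9,0],"twist":0},{"jaw":15,"travel":[0,0,0],"twist":0.9}])

```text
time: 10.58
tool_pos: [0.5437, 0.1403, 0.0976]
tool_rot: [-3.141, -0.0, 0.105]
contact_force: [-0.1, -0.7, -0.8]
opening: 0.0228
```

>>> carry_out(series=[{"jaw":15,"travel":[0,0,0],"twist":1},{"jaw":15,"travel":[0,0,0],"twist":1},{"jaw":15,"travel":[0,0,0],"twist":1},{"jaw":15,"travel":[0,0,0],"twist":1},{"jaw":15,"travel":[0,0,0],"twist":1},{"jaw":15,"travel":[0,0,0],"twist":1},{"jaw":15,"travel":[0,0,0],"twist":1},{"jaw":15,"travel":[0,0,0],"twist":1}])

```text
time: 11.58
tool_pos: [0.5439, 0.1362, 0.0976]
tool_rot: [3.141, 0.0, -0.74]
contact_force: [0.2, 1.0, 0.1]
opening: 0.0228
```

>>> carry_out(series=[{"jaw":15,"travel":[0,0,0],"twist":0.5},{"jaw":15,"travel":[0,0,0],"twist":0},{"jaw":15,"travel":[0,0,0],"twist":0}])

```text
time: 11.95
tool_pos: [0.544, 0.1363, 0.0976]
tool_rot: [3.141, 0.0, -0.788]
contact_force: [0.6, 0.4, -0.2]
opening: 0.0227
```

```bash
python3 - <<'E'
from h import *
C=cam("wrist");im=robot.read_camera("wrist");s=robot.observe();print(s["tool_pos"],s["tool_rot"],s["opening"],s["qpos"].round(2))
for p in [(.543,.1366),(.4567,.0859),(.5002,.0613)]:print(w2pix(C,[*p,.026]))
tp=s["tool_pos"];print("ball",w2pix(C,[tp[0],tp[1],tp[2]+.0045]))
for r in robot.regions_of("wrist","ball0_center"): print(r["score"],np.round(r["xy"],1),r["pixels"].sum())
cv2.imwrite("pics/w5.png",im)
E
```

```text
[0.54403856 0.13627848 0.09769736] [ 3.14148216e+00 -7.95844887e-05 -7.87750402e-01] 0.022972782144238427 [ 0.11  0.54  1.6  -0.    1.01  2.47]
[323.3297098  211.15301026]
[443.54889782 240.72645287]
[432.66719283 182.33080693]
ball [322.96486968 252.45833032]
```

View pics/w5.png

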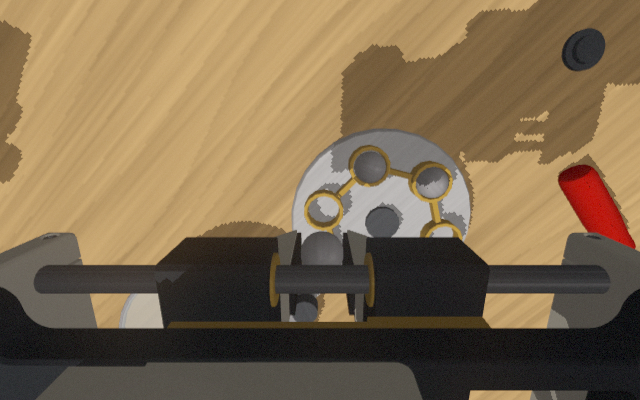

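The pocket rim is centred at about (323,211), as predicted, and the ball is held at (322,250). I'll lower with a 2 mm correction.

>>> carry_out(series=[{"jaw":15,"travel":[-0.03,0.01,0.5],"twist":0},{"jaw":15,"travel":[0,0,0.45],"twist":0},{"jaw":15,"travel":[0,0,0.2],"twist":0},{"jaw":15,"travel":[0,0,0],"twist":0},{"jaw":15,"travel":[0,0,0],"twist":0}])

```text
time: 12.68
tool_pos: [0.5431, 0.1372, 0.0296]
tool_rot: [-3.14, -0.001, -0.788]
contact_force: [-0.4, -0.2, 0.4]
opening: 0.0229
```

>>> carry_out(series=[{"jaw":38,"travel":[0,0,0],"twist":0},{"jaw":38,"travel":[0,0,0],"twist":0},{"jaw":38,"travel":[0,0,0],"twist":0},{"jaw":38,"travel":[0,0,-0.5],"twist":0},{"jaw":38,"travel":[0,0,-0.8],"twist":0},{"jaw":38,"travel":[0,0,0],"twist":0}])

```text
time: 13.42
tool_pos: [0.5448, 0.1375, 0.1105]
tool_rot: [-3.135, -0.005, -0.788]
contact_force: [-0.3, -1.0, -0.4]
opening: 0.0347
```

>>> carry_out(series=[{"jaw":38,"travel":[0.67,0.625,0],"twist":0},{"jaw":50,"travel":[0.67,0.625,0],"twist":0},{"jaw":60,"travel":[0.67,0.625,0],"twist":0},{"jaw":60,"travel":[0.67,0.625,0],"twist":0},{"jaw":60,"travel":[0.67,0.625,0],"twist":0},{"jaw":60,"travel":[0.67,0.625,0],"twist":0},{"jaw":60,"travel":[0.66,0.625,0],"twist":0},{"jaw":60,"travel":[0,0,0],"twist":-0.9}])

```text
time: 14.42
tool_pos: [0.5533, -0.2511, 0.1054]
tool_rot: [3.141, 0.0, -0.697]
contact_force: [0.5, 0.6, -0.2]
opening: 0.0555
```

>>> carry_out(series=[{"jaw":60,"travel":[0,0,0],"twist":-1},{"jaw":60,"travel":[0,0,0],"twist":-1},{"jaw":60,"travel":[0,0,0],"twist":-1},{"jaw":60,"travel":[0,0,0],"twist":-1},{"jaw":60,"travel":[0,0,0],"twist":-1},{"jaw":60,"travel":[0,0,0],"twist":-1},{"jaw":60,"travel":[0,0,0],"twist":-1},{"jaw":60,"travel":[0,0,0],"twist":-1}])

```text
time: 15.42
tool_pos: [0.5535, -0.2467, 0.1056]
tool_rot: [-3.141, 0.001, 0.147]
contact_force: [-0.1, -0.8, 0.2]
opening: 0.0549
```

>>> carry_out(series=[{"jaw":60,"travel":[0,0,0],"twist":-0.5},{"jaw":60,"travel":[0,0,0.5],"twist":0},{"jaw":60,"travel":[0,0,0.3],"twist":0},{"jaw":60,"travel":[0,0,0],"twist":0},{"jaw":60,"travel":[0,0,0],"twist":0}])

```text
time: 16.05
tool_pos: [0.5543, -0.2472, 0.059]
tool_rot: [3.141, -0.0, 0.196]
contact_force: [-0.4, -0.3, -0.1]
opening: 0.0553
```

```bash
python3 - <<'E'
from h import *
C=cam("top");im=robot.read_camera("top")
for r in robot.regions_of("top","seated0_center"): print(r["score"],np.round(r["xy"],1),r["pixels"].sum())
W=cam("wrist");w=robot.read_camera("wrist");s=robot.observe();print(s["tool_pos"],s["tool_rot"])
for p in [(.555,-.2472,.024),(.5972,-.2392,.02)]:print(w2pix(W,p))
a=cv2.resize(im[190:300,155:265],None,fx=3.6,fy=3.6);b=w[100:300,220:420];b=cv2.resize(b,(396,396))
cv2.imwrite("pics/w6.png",np.hstack([a,b]))
E
```

```text
0.74 [225.4 250.1] 796
0.7 [216.  223.6] 150
[ 0.55456371 -0.24734239  0.05959737] [ 3.14039867e+00 -1.21557563e-03  1.95777410e-01]
[321.65281913 226.5261316 ]
[322.22466679 161.78665672]
```

View pics/w6.png

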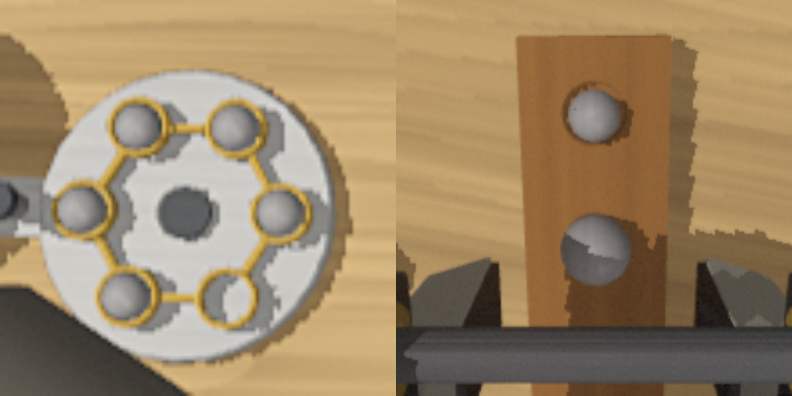

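Five pockets are now filled, leaving only the lower-right one at left-panel (229,298). The third ball is where predicted, at about (321,226). I'll grip it.

>>> carry_out(series=[{"jaw":60,"travel":[0,0,0.66],"twist":0},{"jaw":60,"travel":[0,0,0],"twist":0},{"jaw":15,"travel":[0,0,0],"twist":0},{"jaw":15,"travel":[0,0,0],"twist":0},{"jaw":15,"travel":[0,0,0],"twist":0},{"jaw":15,"travel":[0,0,0],"twist":0},{"jaw":15,"travel":[0,0,-0.6],"twist":0},{"jaw":15,"travel":[0,0,-0.7],"twist":0}])

```text
time: 17.2
tool_pos: [0.5535, -0.2467, 0.0973]
tool_rot: [-3.14, 0.002, 0.196]
contact_force: [0.2, 0.0, -0.6]
opening: 0.0231
```

>>> carry_out(series=[{"jaw":15,"travel":[-0.07,-0.82,0],"twist":0},{"jaw":15,"travel":[-0.07,-0.82,0],"twist":0},{"jaw":15,"travel":[-0.07,-0.82,0],"twist":0},{"jaw":15,"travel":[-0.07,-0.82,0],"twist":0},{"jaw":15,"travel":[-0.07,-0.82,0],"twist":0},{"jaw":15,"travel":[-0.07,-0.83,0],"twist":0},{"jaw":15,"travel":[-0.09,-0.83,0],"twist":0},{"jaw":15,"travel":[0,0,0],"twist":0.9}])

```text
time: 18.2
tool_pos: [0.4554, 0.0888, 0.0973]
tool_rot: [-3.141, 0.001, 0.104]
contact_force: [0.1, -0.6, -0.3]
opening: 0.023
```

>>> carry_out(series=[{"jaw":15,"travel":[0,0,0],"twist":1},{"jaw":15,"travel":[0,0,0],"twist":1},{"jaw":15,"travel":[0,0,0],"twist":1},{"jaw":15,"travel":[0,0,0],"twist":1},{"jaw":15,"travel":[0,0,0],"twist":1},{"jaw":15,"travel":[0,0,0],"twist":1},{"jaw":15,"travel":[0,0,0],"twist":1},{"jaw":15,"travel":[0,0,0],"twist":1}])

```text
time: 19.2
tool_pos: [0.4568, 0.086, 0.0973]
tool_rot: [-3.142, -0.0, -0.74]
contact_force: [-0.1, 0.4, 0.6]
opening: 0.0232
```

>>> carry_out(series=[{"jaw":15,"travel":[0,0,0],"twist":0.5},{"jaw":15,"travel":[0,0,0],"twist":0},{"jaw":15,"travel":[0,0,0],"twist":0}])

```text
time: 19.58
tool_pos: [0.4568, 0.086, 0.0972]
tool_rot: [-3.142, -0.0, -0.788]
contact_force: [-0.5, -0.6, -0.2]
opening: 0.0228
```

```bash
python3 - <<'E'
from h import *
C=cam("wrist");im=robot.read_camera("wrist");s=robot.observe();print(s["tool_pos"],s["tool_rot"],s["opening"],s["qpos"].round(2))
print(w2pix(C,[.4567,.0859,.026]));tp=s["tool_pos"];print("ball",w2pix(C,[tp[0],tp[1],tp[2]+.0045]))
cv2.imwrite("pics/w7.png",cv2.resize(im[130:290,220:420],None,fx=3,fy=3))
E
```

```text
[0.45683444 0.08598104 0.09714124] [ 3.14158119e+00 -1.15893577e-04 -7.87748793e-01] 0.022999386952475227 [ 0.02  0.39  1.86 -0.    0.89  2.38]
[322.94807376 210.26837623]
ball [323.0319823  252.43780397]
```

View pics/w7.png

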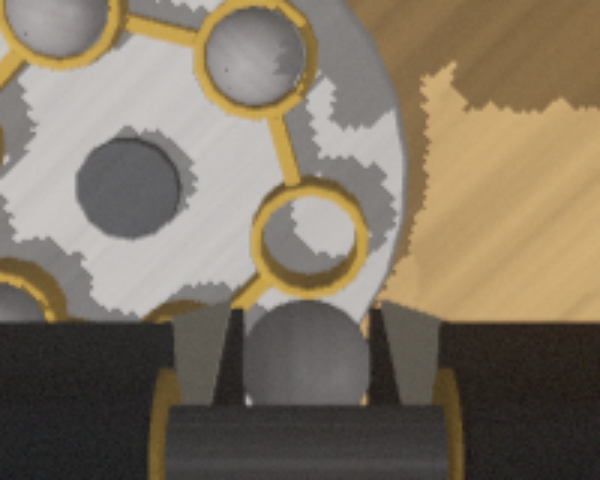

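The pocket rim is at (323,209) and the ball at (322,251), and their small offsets cancel. Going straight down.

>>> carry_out(series=[{"jaw":15,"travel":[-0.005,0.01,0.5],"twist":0},{"jaw":15,"travel":[0,0,0.45],"twist":0},{"jaw":15,"travel":[0,0,0.19],"twist":0},{"jaw":15,"travel":[0,0,0],"twist":0},{"jaw":15,"travel":[0,0,0],"twist":0}])

```text
time: 20.25
tool_pos: [0.4569, 0.0858, 0.0295]
tool_rot: [-3.141, -0.001, -0.788]
contact_force: [0.2, -0.4, 0.3]
opening: 0.023
```

>>> carry_out(series=[{"jaw":38,"travel":[0,0,0],"twist":0},{"jaw":38,"travel":[0,0,0],"twist":0},{"jaw":38,"travel":[0,0,0],"twist":0},{"jaw":38,"travel":[0,0,-0.5],"twist":0},{"jaw":38,"travel":[0,0,-1],"twist":0},{"jaw":38,"travel":[0,0,-0.5],"twist":-1},{"jaw":50,"travel":[0,0,0],"twist":-1}])

```text
time: 21.12
tool_pos: [0.4578, 0.0858, 0.1515]
tool_rot: [-3.138, -0.005, -0.576]
contact_force: [-0.6, -0.3, -0.3]
opening: 0.0409
```

>>> carry_out(series=[{"jaw":50,"travel":[0,0,0],"twist":-1},{"jaw":50,"travel":[0,0,0],"twist":-1},{"jaw":50,"travel":[0,0,0],"twist":-1},{"jaw":50,"travel":[0,0,0],"twist":-1},{"jaw":50,"travel":[0,0,0],"twist":-1},{"jaw":50,"travel":[0,0,0],"twist":-1},{"jaw":50,"travel":[0,0,0],"twist":-1},{"jaw":50,"travel":[0,0,0],"twist":-1}])

```text
time: 22.12
tool_pos: [0.4561, 0.0858, 0.1487]
tool_rot: [3.141, 0.0, 0.262]
contact_force: [-0.2, 0.7, -0.4]
opening: 0.0459
```

>>> carry_out(series=[{"jaw":50,"travel":[0,0,0],"twist":-1},{"jaw":50,"travel":[0,0,0],"twist":-1},{"jaw":50,"travel":[0,0,0],"twist":-1},{"jaw":50,"travel":[0,0,0],"twist":-1},{"jaw":50,"travel":[0,0,0],"twist":-1},{"jaw":50,"travel":[0,0,0],"twist":0}])

```text
time: 22.88
tool_pos: [0.4561, 0.0858, 0.1487]
tool_rot: [3.141, 0.0, 0.781]
contact_force: [0.0, 0.0, -0.1]
opening: 0.0462
```

>>> carry_out(series=[{"jaw":50,"travel":[0.68,-0.34,0],"twist":0},{"jaw":50,"travel":[0.68,-0.34,0],"twist":0},{"jaw":50,"travel":[0.68,-0.34,0],"twist":0},{"jaw":50,"travel":[0.68,-0.34,0],"twist":0},{"jaw":50,"travel":[0,0,0],"twist":0},{"jaw":50,"travel":[0,0,0],"twist":0}])

```text
time: 23.62
tool_pos: [0.5139, 0.2582, 0.1483]
tool_rot: [-3.141, 0.001, 0.781]
contact_force: [0.1, -0.0, -0.7]
opening: 0.0457
```

```bash
python3 - <<'E'
from h import *
C=cam("wrist");im=robot.read_camera("wrist");s=robot.observe();print(s["tool_pos"],s["tool_rot"],s["opening"],s["qpos"].round(2),s["time"])
for p in [(.4997,.199,.051),(.5346,.2798,.075),(.5346,.2798,.046)]:
    u=w2pix(C,p);print(u);cv2.circle(im,tuple(int(x) for x in u),1,(0,0,255),-1)
t=robot.read_camera("top");a=cv2.resize(t[180:300,145:265],(400,400))
cv2.imwrite("pics/w8.png",np.hstack([a,im[0:400,220:620]]))
E
```

```text
[0.51400067 0.25780133 0.14848728] [-3.14149508e+00  1.09774196e-03  7.80773365e-01] 0.045983581362804914 [ 0.33  0.5   1.5  -0.    1.14  1.12] 23.675
[356.34232875 256.15281222]
[320.05339941 172.46345377]
[320.21907887 166.14623852]
```

View pics/w8.png

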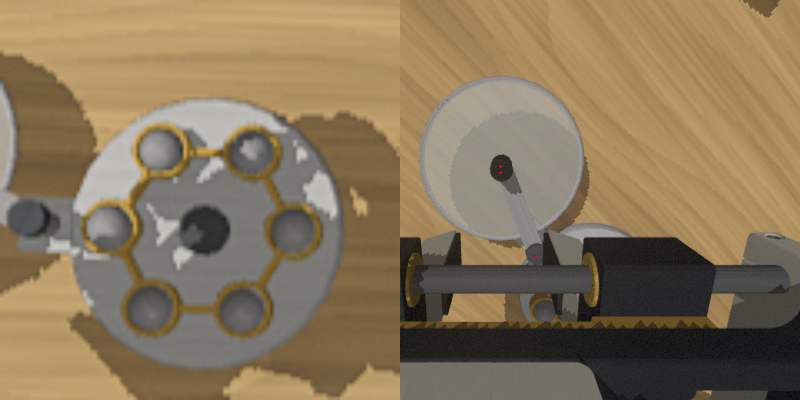

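All six pockets are filled, and the knob matches the prediction at (321,168). I'll go down over it and grip gently.

>>> carry_out(series=[{"jaw":50,"travel":[0.5,-0.02,0],"twist":0},{"jaw":50,"travel":[0,0,0.6],"twist":0},{"jaw":50,"travel":[0,0,0.6],"twist":0},{"jaw":50,"travel":[0,0,0.37],"twist":0},{"jaw":50,"travel":[0,0,0],"twist":0},{"jaw":15,"travel":[0,0,0],"twist":0},{"jaw":10,"travel":[0,0,0],"twist":0},{"jaw":10,"travel":[0,0,0],"twist":0}], squeeze=8)

```text
time: 24.72
tool_pos: [0.5353, 0.2808, 0.0555]
tool_rot: [3.141, -0.001, 0.782]
contact_force: [-0.8, -0.2, -0.2]
opening: 0.0203
```

>>> carry_out(series=[{"jaw":10,"travel":[0,0,0],"twist":0},{"jaw":10,"travel":[0,0,0],"twist":0}])

```text
time: 24.98
tool_pos: [0.5353, 0.2808, 0.0552]
tool_rot: [3.141, -0.001, 0.782]
contact_force: [-0.5, -0.1, 5.5]
opening: 0.0179
```

```bash
python3 - <<'E'
from h import *
s=robot.observe();p=s["tool_pos"][:2];psi=s["tool_rot"][2];c=np.array([.4997,.1993])
v=p-c;a0=np.arctan2(v[1],v[0]);r=np.hypot(*v);print(np.degrees(a0),r)
A=np.linspace(a0,-np.pi/2,15);rr=np.linspace(r,.088,15)
P=c+np.c_[rr*np.cos(A),rr*np.sin(A)];D=np.diff(P,axis=0)/.06
print(np.c_[D@[np.cos(psi),np.sin(psi)],D@[np.sin(psi),-np.cos(psi)]].round(3).tolist());print(P[7],P[-1])
E
```

```text
66.42306339990658 0.08891194417320566
[[0.079, 0.278], [0.023, 0.287], [-0.033, 0.286], [-0.088, 0.274], [-0.139, 0.252], [-0.185, 0.22], [-0.224, 0.18], [-0.254, 0.133], [-0.275, 0.081], [-0.285, 0.026], [-0.285, -0.03], [-0.273, -0.084], [-0.252, -0.135], [-0.221, -0.182]]
[0.58629031 0.18122853] [0.4997 0.1113]
```

>>> carry_out(series=[{"jaw":10,"travel":[0.08,0.28,0],"twist":0},{"jaw":10,"travel":[0.02,0.285,0],"twist":0},{"jaw":10,"travel":[-0.03,0.285,0],"twist":0},{"jaw":10,"travel":[-0.09,0.275,0],"twist":0},{"jaw":10,"travel":[-0.14,0.25,0],"twist":0},{"jaw":10,"travel":[-0.185,0.22,0],"twist":0},{"jaw":10,"travel":[-0.225,0.18,0],"twist":0},{"jaw":10,"travel":[0,0,0],"twist":0}])

```text
time: 25.98
tool_pos: [0.5851, 0.1789, 0.0541]
tool_rot: [-3.142, 0.002, 0.781]
contact_force: [0.8, -0.6, -3.4]
opening: 0.0182
```

>>> carry_out(series=[{"jaw":10,"travel":[-0.255,0.135,0],"twist":0},{"jaw":10,"travel":[-0.275,0.08,0],"twist":0},{"jaw":10,"travel":[-0.285,0.025,0],"twist":0},{"jaw":10,"travel":[-0.285,-0.03,0],"twist":0},{"jaw":10,"travel":[-0.275,-0.085,0],"twist":0},{"jaw":10,"travel":[-0.25,-0.135,0],"twist":0},{"jaw":10,"travel":[-0.22,-0.18,0],"twist":0},{"jaw":10,"travel":[0,0,0],"twist":0}])

```text
time: 26.98
tool_pos: [0.4976, 0.1063, 0.0543]
tool_rot: [3.138, 0.006, 0.783]
contact_force: [1.9, -20.1, -6.6]
opening: 0.0218
```

>>> carry_out(series=[{"jaw":10,"travel":[0,0,0],"twist":0},{"jaw":10,"travel":[0,0,0],"twist":0}])

```text
time: 27.22
tool_pos: [0.4986, 0.1063, 0.0543]
tool_rot: [3.138, 0.005, 0.783]
contact_force: [2.1, -20.2, -5.1]
opening: 0.0216
```

Still gripped, but with a 20 N side load. I'll open and look.

>>> carry_out(series=[{"jaw":30,"travel":[0,0,0],"twist":0},{"jaw":40,"travel":[0,0,0],"twist":0},{"jaw":50,"travel":[0,0,0],"twist":0},{"jaw":50,"travel":[0,0,0],"twist":0}])

```text
time: 27.72
tool_pos: [0.499, 0.1111, 0.0547]
tool_rot: [3.141, -0.0, 0.783]
contact_force: [0.3, -0.4, -0.1]
opening: 0.0454
```

```bash
python3 - <<'E'
from h import *
C=cam("wrist");w=robot.read_camera("wrist");s=robot.observe();print(s["tool_pos"],s["contact_force"])
print("knob shut top",w2pix(C,(.4999,.1113,.075)))
im=robot.read_camera("top");a=cv2.resize(im[170:300,130:260],(400,400))
cv2.imwrite("pics/w9.png",np.hstack([a,w[0:400,120:520]]))
E
```

```text
[0.49908444 0.11120361 0.054709  ] [-0.1686975   0.28893005 -0.00692853]
knob shut top [321.77002484 265.76173111]
```

View pics/w9.png

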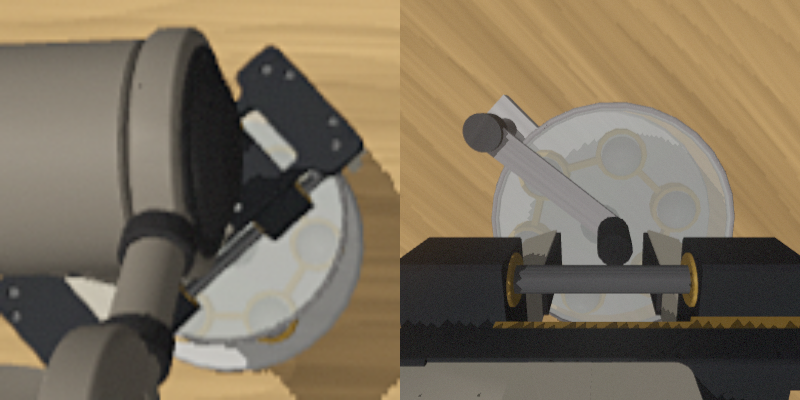

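The cover is nearly shut: the knob sits about 10 mm on the +x side, and the pot's lower edge shows. I'll lift, turn so the jaws act along x, and measure numerically from here because my picture views are used up.

>>> carry_out(series=[{"jaw":50,"travel":[0,0,-0.8],"twist":0},{"jaw":60,"travel":[0,0,-0.8],"twist":-0.8},{"jaw":60,"travel":[0,0,0],"twist":-1},{"jaw":60,"travel":[0,0,0],"twist":-1},{"jaw":60,"travel":[0,0,0],"twist":-1},{"jaw":60,"travel":[0,0,0],"twist":-1},{"jaw":60,"travel":[0,0,0],"twist":-1},{"jaw":60,"travel":[0,0,0],"twist":-1}])

```text
time: 28.82
tool_pos: [0.499, 0.1113, 0.1505]
tool_rot: [-3.142, 0.0, 1.498]
contact_force: [-0.6, 0.1, 0.3]
opening: 0.0552
```

>>> carry_out(series=[{"jaw":60,"travel":[-0.5,0,0],"twist":-0.7},{"jaw":60,"travel":[-0.5,0,0],"twist":0},{"jaw":60,"travel":[0,0,0],"twist":0},{"jaw":60,"travel":[0,0,0],"twist":0}])

```text
time: 29.32
tool_pos: [0.4967, 0.0517, 0.1505]
tool_rot: [3.142, -0.0, 1.567]
contact_force: [0.2, -0.1, -1.0]
opening: 0.0554
```

```bash
cat > k.py <<'E'
from h import *
C=cam("wrist");w=robot.read_camera("wrist");s=robot.observe();print(s["tool_pos"],s["tool_rot"],s["time"])
e=w2pix(C,(.4999,.1113,.060));print("shut knob mid px",e)
for q,z in [("cover_knob",.06),("cover",.045)]:
    for r in robot.regions_of("wrist",q):
        print(q,round(r["score"],2),np.round(r["xy"],1),pix2w(C,r["xy"],z).round(4),r["pixels"].sum())
m=((w.max(2)<60)&(np.ptp(w,axis=2)<25)).astype(np.uint8)
n,l,st,ce=cv2.connectedComponentsWithStats(m)
for i in range(1,n):
    if 150<st[i,4]<3000: print(st[i],ce[i].round(1),pix2w(C,ce[i],.06).round(4))
E
python3 k.py
```

```text
[0.49670156 0.05193201 0.15050416] [ 3.14157772e+00 -2.16675308e-04  1.56808403e+00] 29.375
shut knob mid px [324.17961365 130.77104724]
cover_knob 0.64 [333.8 119.1] [0.5074 0.1202 0.06  ] 23988
cover 0.84 [332.5 120.9] [0.507  0.1185 0.045 ] 24054
[326 119  23  23 416] [337.3 129.8] [0.5103 0.112  0.06  ]
[630 118  10  36 250] [635.4 136. ] [0.7474 0.1064 0.06  ]
[252 233  21  34 409] [265.  253.1] [0.4476 0.0059 0.06  ]
[371 233  55  37 472] [383.8 255.4] [0.5525 0.0034 0.06  ]
[250 292  15  23 219] [255.4 301.6] [ 0.4361 -0.0431  0.06  ]
[303 293  24  23 302] [316.  304.2] [ 0.4922 -0.046   0.06  ]
[380 292  14  23 201] [388.1 301.7] [ 0.5589 -0.0436  0.06  ]
```

>>> carry_out(series=[{"jaw":60,"travel":[0.5,0.11,0],"twist":0},{"jaw":60,"travel":[0.5,0.11,0],"twist":0},{"jaw":60,"travel":[0,0,0.6],"twist":0},{"jaw":60,"travel":[0,0,0.6],"twist":0},{"jaw":45,"travel":[0,0,0.38],"twist":0},{"jaw":30,"travel":[0,0,0],"twist":0},{"jaw":30,"travel":[0,0,0],"twist":0},{"jaw":30,"travel":[0,0,0],"twist":0}])

```text
time: 30.48
tool_pos: [0.5109, 0.1113, 0.0569]
tool_rot: [3.139, -0.0, 1.568]
contact_force: [-0.2, 0.2, 0.0]
opening: 0.028
```

>>> carry_out(series=[{"jaw":30,"travel":[0,-0.09,0],"twist":0},{"jaw":30,"travel":[0,-0.09,0],"twist":0},{"jaw":30,"travel":[0,-0.06,0],"twist":0},{"jaw":30,"travel":[0,0,0],"twist":0},{"jaw":30,"travel":[0,0,0],"twist":0}])

```text
time: 31.1
tool_pos: [0.4956, 0.1112, 0.0556]
tool_rot: [-3.141, 0.0, 1.568]
contact_force: [0.5, -0.4, 0.5]
opening: 0.0278
```

>>> carry_out(series=[{"jaw":30,"travel":[0,-0.04,0],"twist":0},{"jaw":30,"travel":[0,-0.02,0],"twist":0},{"jaw":30,"travel":[0,0,0],"twist":0},{"jaw":30,"travel":[0,0,0],"twist":0}])

```text
time: 31.6
tool_pos: [0.4936, 0.1111, 0.0558]
tool_rot: [3.139, -0.0, 1.567]
contact_force: [5.4, -1.5, -3.8]
opening: 0.0277
```

The cover is on its stop (5 N). I'll back off, lift clear and check.

>>> carry_out(series=[{"jaw":30,"travel":[0,0.07,0],"twist":0},{"jaw":30,"travel":[0,0,0],"twist":0},{"jaw":30,"travel":[0,0,-0.7],"twist":0},{"jaw":30,"travel":[0,0,-0.9],"twist":0},{"jaw":50,"travel":[-0.5,0,0],"twist":0},{"jaw":50,"travel":[-0.5,0,0],"twist":0},{"jaw":50,"travel":[0,0,0],"twist":0},{"jaw":50,"travel":[0,0,0],"twist":0}])

```text
time: 32.6
tool_pos: [0.4959, 0.0516, 0.1516]
tool_rot: [-3.141, -0.0, 1.567]
contact_force: [0.3, -0.1, 0.1]
opening: 0.0459
```

```bash
python3 k.py; python3 - <<'E'
from h import *
C=cam("wrist");w=robot.read_camera("wrist")
# seated balls seen through the cover: pocket patches' brightness
for k in range(6):
    a=np.radians(30.4+60*k);u=w2pix(C,(.4999+.05*np.cos(a),.1113+.05*np.sin(a),.025)).astype(int)
    p=w[u[1]-5:u[1]+6,u[0]-5:u[0]+6].reshape(-1,3);print(k,u,p.mean(0).round(0),p.std(0).round(0))
T=cam("top");t=robot.read_camera("top")
for q in ("small0_center","ball0_center","glue_mid","block_mid","nut_mid"):
    for r in robot.regions_of("top",q)[:3]: print(q,round(r["score"],2),np.round(r["xy"],1),pix2w(T,r["xy"],.022).round(3))
E
```

```text
[0.49591162 0.05190552 0.15154059] [-3.14102045e+00 -3.03965311e-04  1.56790391e+00] 32.65
shut knob mid px [325.29032147 130.59981749]
cover_knob 0.61 [326.2 117.9] [0.5006 0.121  0.06  ] 23742
cover 0.58 [326. 120.] [0.5007 0.1192 0.045 ] 23420
[314 119  23  24 407] [325.1 130.4] [0.4997 0.1115 0.06  ]
[630 118  10  35 245] [635.5 135.7] [0.7473 0.1064 0.06  ]
[261 233  20  34 364] [274.  252.9] [0.4544 0.0055 0.06  ]
[363 233  46  35 401] [372.4 254.6] [0.5417 0.0036 0.06  ]
[ 36 289  54   5 154] [ 57.2 291.5] [ 0.2533 -0.0325  0.06  ]
[259 292  15  23 209] [265.7 301.7] [ 0.4445 -0.0439  0.06  ]
[303 293  25  23 352] [317.  304.3] [ 0.4921 -0.0469  0.06  ]
[371 292  12  23 182] [377.5 301.6] [ 0.5484 -0.0442  0.06  ]
0 [373  99] [142. 145. 145.] [2. 2. 2.]
1 [324  69] [141. 141. 145.] [2. 2. 2.]
2 [275 100] [141. 144. 144.] [2. 2. 2.]
3 [278 157] [138. 141. 142.] [2. 2. 2.]
4 [325 183] [138. 141. 142.] [2. 2. 2.]
5 [371 156] [139. 143. 143.] [2. 2. 2.]
small0_center 0.44 [414.6 296.8] [ 0.421 -0.277  0.022]
ball0_center 0.42 [312.7 194.9] [ 0.606 -0.085  0.022]
ball0_center 0.21 [275.4 111.2] [ 0.771 -0.007  0.022]
glue_mid 0.87 [273.7 111.1] [ 0.771 -0.004  0.022]
block_mid 0.64 [312.7 194.7] [ 0.606 -0.085  0.022]
block_mid 0.44 [314.3 254.2] [ 0.494 -0.091  0.022]
nut_mid 0.66 [314.8 257.2] [ 0.488 -0.092  0.022]
nut_mid 0.42 [177.5 275.1] [0.45  0.157 0.022]
```

The knob reads (0.4997, 0.1115), which is the shut position, and all six pockets look alike through the cover. Handing in.

```bash
python3 -c "
from cell import robot
print(robot.hand_in())"
```

```text
the job is handed in; nothing more can be done
None
```

I put the three large balls from the rest into the three empty pockets and swung the cover shut on its stop. The job was handed in at about 33 s of the 72 s allowed. The hand-in gave no verdict.

**Cover:** the first swing left it about 0.12 rad open, with a 20 N side load on the gripper. I released the knob, turned the jaws and pushed again until it met the stop at about 5 N. The last check put the knob at (0.4997, 0.1115), within 1 mm of its fully shut position.

**Pockets:** a top picture taken before closing showed all six filled. Through the closed cover, all six look the same.

**Other things on the bench:**
- **Small balls:** the lower one reads the same pixel as at the start. The network did not report the upper one in the last check, so its position is not re-measured. I last saw it in its dimple just before the last ball was lifted.
- **Bystanders:** the block, nut and glue tube were found, but I had no starting measurements to compare them with. I noticed no contact with them.
- **Gripper:** it was clear of everything at hand-in.

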